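# Close the washer tin, then unscrew the nut jar's tight lid and hold it

## Task

First put the loose steel cover back on the open round tin of washers so that it sits seated and level, and let go of it. Then unscrew the tight metal lid of the square clear jar (anticlockwise from above; the holder on the bench keeps the jar from turning) until its thread lets go, and lift it straight off without pulling the jar out of its holder. Finish while holding the lid level, two or three centimetres above the jar's mouth: do not put it down or let go; leave the tin and the other things on the bench where they are.

Things in the scene. Friction and masses are not known exactly. Their poses are not given: they have to be found in the camera images.
- cover: Loose steel cover of the tin, lying on the bench knob up. From below: a locating disc 77 mm across, 6 mm high; a plate 98 mm across, 4 mm thick (6 to 10 mm above the origin); on its centre an upright cylindrical black knob 22 mm across, 32 mm tall (10 to 42 mm above the origin). Origin: centre of the underside of the locating disc; z up. 0.12 kg.
- tin: Open round steel tin with washers in it, standing loose on the bench: outer diameter 90 mm, inner 85 mm, height 60 mm. Origin: centre of its underside, z up. About 0.6 kg.
- tin_rim (a point): Centre of the tin's mouth, level with its rim, 60 mm above the bench. With the cover seated (locating disc inside the tin, plate on the rim) the cover's origin is 6 mm below this point, and within 4 mm sideways.
- jar: Clear square jar of nuts, body 64 x 64 mm, 55 mm high, with a round neck 38 mm across up to 89 mm above its origin. It stands loose in a square steel holder (76 x 76 mm, 36 mm high, 1.5 mm play each side) bolted to the bench, which stops it turning but not being lifted. Origin: centre of its underside (4.5 mm above the bench), z up. About 0.6 kg.
- jar_mouth (a point): Centre of the jar's mouth, level with the rim of the neck, 89 mm above the jar's origin.
- lid: Round ribbed metal twist-off lid on the jar, 57 mm across, 22 mm tall, 0.06 kg. Origin: centre of its lower edge, z up through its flat top. Screwed on, its lower edge is 19 mm below the jar's mouth and 15 mm above the flat top of the jar's square body. It takes about 0.4 N m to turn, stays where it is turned to (so it can be gripped afresh), and does not rise as it turns.
- thread (a joint): How far the lid has been unscrewed, rad, anticlockwise from above: 0 tight; from 2.1 (120 degrees) to the stop at 2.5 (143 degrees) the lid's two inner lugs are clear of the threads on the neck and it lifts straight off; before that it cannot be lifted. Keeps its last value once the lid is off.
- coolant: Red plastic bottle, 68 mm across, 150 mm tall, a bystander to be left alone. Origin: centre of its underside.
- spray: Blue spray can, 54 mm across, 140 mm tall, a bystander to be left alone. Origin: centre of its underside.
- wrench: Steel wrench lying flat beyond the work, a bystander to be left alone. Origin: underside, z up.
Mind the look-alikes: they are no part of the job. Of the things that look like the lid, the middle-sized one is meant. Leave any blue look-alike of the tin alone.

How it is judged:
On the way, in this order (a step that is already met when the one before it is completed fails the run):
1. the cover sits seated and level on the tin, let go (z of cover in the frame of tin_rim between -0.009 and -0.004 m and horizontal distance between cover and tin_rim below 0.007 m and angle between cover's own z axis and vertical below 0.04 rad and contact force between the fingers and cover below 0.1 N), for 0.3 s.
2. the lid is unscrewed until its thread lets go (value of joint thread above 1.95 rad), for 0.1 s.
At the end, for the whole second after the job is handed in: Cover seated level on the tin (within 7 mm, 2.3 degrees). Lid held still in the fingers, its lower edge 6 to 60 mm above the jar's mouth, within 25 mm of its axis and 11 degrees of level, not touching the jar; jar upright in its holder (within 10 mm of its start) (z of cover in the frame of tin_rim between -0.009 and -0.004 m and horizontal distance between cover and tin_rim below 0.007 m and angle between cover's own z axis and vertical below 0.04 rad and value of joint thread above 1.95 rad and z of lid in the frame of jar_mouth between 0.006 and 0.06 m and horizontal distance between lid and jar_mouth below 0.025 m and angle between lid's own z axis and vertical below 0.2 rad and contact force between the fingers and lid above 1 N and contact force between lid and jar below 0.05 N and linear speed of lid below 0.03 m/s and distance of jar from where it was at the start of the episode below 0.01 m and angle between jar's own z axis and vertical below 0.08 rad); the arm keeps its last pose, push and grip.
It fails at once if the jar is pulled out of its holder or tipped (distance of jar from where it was at the start of the episode above 0.03 m or angle between jar's own z axis and vertical above 0.3 rad).
It fails at once if the tin is shoved away or tipped (distance of tin from where it was at the start of the episode above 0.04 m or angle between tin's own z axis and vertical above 0.3 rad).
It fails at once if a bystander is disturbed (distance of any of coolant, spray, wrench from where it was at the start of the episode above 0.03 m).
It also fails if it takes over 58 s, if anything falls off the work surface, if the arm or the gripper's body presses on something with over 40 N, if the wrist force passes 120 N, or if a joint passes its speed limit or range.

## Robot

A 6-joint arm with a two-finger parallel gripper is mounted at the origin on the work surface. World frame = base frame: x ahead of the robot, y to its left, z up, the work surface at z = 0. Lengths are in m, angles in rad, forces in N, time in s.
With the tool pointing down it reaches from about 0.4 to 0.925 m from the base axis. Payload 12.5 kg.
Tool frame: the origin (TCP) lies on the centre line of the jaws, within the pads' length; the fingertips stand 22 mm ahead of it and the grasp point (between the pads) lies 3 mm ahead of it; z points along the fingers, y is the line along which they close (so a half turn about z gives the same grasp; the last joint's range is limited). The gripper opens to 95 mm and grips with 3 to 60 N. Pads are 20 mm wide; open, the fingers measure 119 mm over their backs; the gripper's body (75 mm by 180 mm) begins 59 mm behind the grasp point.
Start: joints at [1.155, 0.491, 1.559, -0, 1.092, -0.106], TCP at [0.191, 0.595, 0.237] pointing down, gripper open.
Joint ranges: [-3.1, 3.1], [-0.84, 2.19], [0.05, 2.79], [-1.13, 4.28], [0.06, 2.93], [-2.69, 2.69]. Speed limits (rad/s): [2.22, 2.22, 2.79, 3.14, 3.14, 3.14].

## Interface

Orientations are given as a unit quaternion [w, x, y, z].
In Python, from station import manip gives the robot as it stands. The module is installed in compiled form; this text tells all that it offers.
- The arm moves only by the shell command python3 -m inch 'ROWS'. ROWS is text: rows parted by semicolons, each of 5 numbers parted by spaces: the shift along the tool's x, y, z as a fraction of full scale, then the turn about the tool's z as a fraction of full scale, then the opening, from -1 (shut) to 1 (fully open). In form: tx ty tz twist gripper; .... A call has exactly 10 rows; each row is the pose to reach, as a shift and turn from the pose commanded when the call began, along the tool's axes at that moment; what a row does not reach only later rows make up. Full scale, the value 1, is 0.1 m for a shift and 1.5 rad for a turn. A row lasts 1/10 s, in which the tool goes at most 50 mm and 8.59 degrees, less where a joint would pass 70% of its speed; a pose out of reach is approached as far as the arm can. A call with a number of a shift or a turn outside -1 to 1 is refused whole. A call with a gripper value outside its range is refused whole. The fingers move at their own pace and stop on an object; the grip force is fixed at half the most. Time passes only in rows, so rows that repeat a pose let the fingers close, or fill a call up. It gives the time, the measured TCP pose, the force, the opening and the grip force at its end, in the units of the state.
- manip.observe(): the state, without advancing time (a new reading comes with each control period).
- manip.capture(name): name is "side" or "top"; returns a dict with "color" (384x512x3 uint8, blue, green, red), "depth" (384x512 float32, m along the optical axis (not along the pixel's ray), 0 where there is no reading), "intrinsics" (3x3 intrinsics, pixels), "extrinsics" (4x4, takes a point from camera to world coordinates). Camera axes: x right, y down, z forward; pixel columns grow to the right and rows downward; lengths in m; the calibration is good to about 2 mm. A picture is of the moment at which its call begins.
- manip.job_done(): hands the job in; it is judged then, once.
The state is a dict: "time_s": time; "qpos": joint angles; "joint_vel": joint speeds; "joint_torque": joint torques, N m; "tool_pos": TCP position; "tcp_rot": TCP orientation; "force": force on the tool from outside, world axes, zero at the start; "moment": the same for the moment, N m; "opening": finger opening in m; "finger_force": force on a finger pad.
Only numpy, scipy, OpenCV 4.12 (cv2) and the standard library are available. Lean on these libraries where they do the work, as an engineer would, in place of code of your own. Each camera call takes 0.05 s, during which the arm holds its last target. There are 200 camera calls.

## Working session

There is one attempt and no reset: what is moved stays moved. The work goes in short steps, Python scripts to look and compute and a shell command to move; the robot and the scene stay as the last step left them, time stands still between calls to the robot, and variables do not carry over. Pictures are saved under pics/ and viewed, at most 10 in all, crops included, and the job is handed in when it is done.

```bash
mkdir -p pics
cat > h.py <<'E'
import numpy as np,cv2,pickle
from station import manip
def cap(n,tag):
    c=manip.capture(n); pickle.dump(c,open(f'pics/{tag}.pkl','wb')); cv2.imwrite(f'pics/{tag}.png',c['color']); return c
def world(c):
    K=c['intrinsics'];d=c['depth'];v,u=np.indices(d.shape)
    P=np.stack([(u-K[0,2])/K[0,0]*d,(v-K[1,2])/K[1,1]*d,d],-1)
    E=c['extrinsics'];return P@E[:3,:3].T+E[:3,3]
def ray(c,u,v,z):
    K=c['intrinsics'];E=c['extrinsics'];r=E[:3,:3]@np.array([(u-K[0,2])/K[0,0],(v-K[1,2])/K[1,1],1]);o=E[:3,3]
    return o+r*(z-o[2])/r[2]
def load(t): return pickle.load(open(f'pics/{t}.pkl','rb'))
E
python3 - <<'E'
from h import *
for n in('top','side'):
    c=cap(n,n+'0');print(n,c['intrinsics'].round(1).tolist(),c['extrinsics'].round(3).tolist())
print(manip.observe())
E
```

```text
top [[445.3, 0.0, 262.9], [0.0, 445.3, 191.0], [0.0, 0.0, 1.0]] [[0.018, -0.988, 0.151, 0.433], [-1.0, -0.021, -0.016, 0.012], [0.019, -0.15, -0.988, 1.158], [0.0, 0.0, 0.0, 1.0]]
side [[407.0, 0.0, 251.9], [0.0, 407.0, 194.0], [0.0, 0.0, 1.0]] [[0.904, -0.245, 0.349, 0.237], [-0.426, -0.544, 0.723, -0.723], [0.013, -0.803, -0.596, 0.688], [0.0, 0.0, 0.0, 1.0]]
{'time_s': 0.1, 'qpos': array([ 1.15539173e+00,  4.91503478e-01,  1.55939523e+00,  2.59673499e-05,
        1.09170493e+00, -1.05623990e-01]), 'joint_vel': array([-0.00107004, -0.00041897, -0.00350123,  0.00026834, -0.00073479,
        0.00010728]), 'joint_torque': array([ 3.31585470e-03, -6.13622189e+01, -2.58607113e+01,  6.94614393e-02,
        4.69914707e-02, -4.12370878e-05]), 'tool_pos': array([0.19043837, 0.59507347, 0.23611525]), 'tcp_rot': array([-1.41333297e-04,  1.54277614e-01,  9.88027410e-01, -4.85467466e-04]), 'force': array([-0.02569516,  0.00289618, -0.83901852]), 'moment': array([-0.10964082, -0.02789025,  0.01158345]), 'finger_force': 0.0, 'opening': 0.09495317752497345}
```

View pics/top0.png

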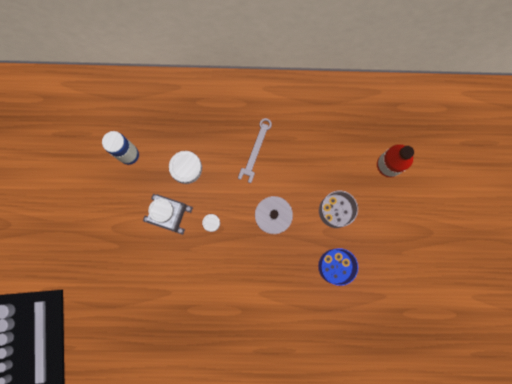

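View pics/side0.png

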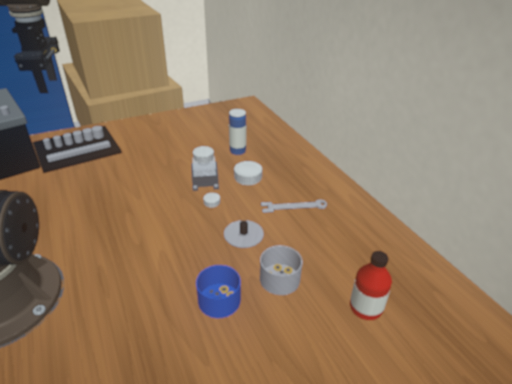

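Top view: the lid candidates are (161,210) on the jar in its holder, a larger loose lid at (185,167) and a smaller one at (211,223). I choose the one on the jar, which is middle-sized. The tin candidates are steel (339,210) and blue (338,267), and I choose steel. The cover is at (274,215), with its knob at (274,214). The coolant is at (398,160), the spray can at (120,148) and the wrench at (256,150).

```bash
cat > m.py <<'E'
from h import *
c=load('top0');s=load('side0')
W=world(c)
def fit(m):
    cs,_=cv2.findContours(m.astype(np.uint8),cv2.RETR_EXTERNAL,cv2.CHAIN_APPROX_NONE)
    k=max(cs,key=cv2.contourArea);return cv2.fitEllipse(k)
def reg(u,v,r,zlo,zhi,name):
    m=np.zeros(W.shape[:2],bool);m[v-r:v+r,u-r:u+r]=1
    m&=(W[...,2]>zlo)&(W[...,2]<zhi)
    P=W[m];e=fit(m);z=np.median(P[:,2])
    print(name,len(P),'z',z.round(4),'mean',P.mean(0).round(4),'ell',np.round(e[0],1),np.round(e[1],1),'ray',ray(c,*e[0],z).round(4))
reg(161,210,26,.085,.13,'lid')
reg(185,167,24,.012,.1,'big')
reg(211,223,14,.01,.1,'small')
reg(274,215,26,.004,.02,'plate')
reg(274,215,12,.03,.06,'knob')
reg(339,210,26,.05,.07,'tin')
reg(338,267,26,.05,.07,'blue')
reg(168,213,28,.025,.045,'holder')
g=c['color'][120:270,90:250];s2=s['color'][130:220,170:280]
cv2.imwrite('pics/crop.png',np.hstack([cv2.resize(g,(427,400),interpolation=2),cv2.resize(s2,(373,400),interpolation=2)]))
E
python3 m.py
```

```text
lid 473 z 0.098 mean [0.5437 0.2389 0.0977] ell [160.1 209.7] [23.4 24. ] ray [0.5437 0.2389 0.098 ]
big 834 z 0.0331 mean [0.6638 0.1964 0.0327] ell [184.5 166.3] [31.3 32.1] ray [0.6637 0.1964 0.0331]
small 234 z 0.0183 mean [0.5231 0.1265 0.0182] ell [210.3 222. ] [16.4 16.6] ray [0.5231 0.1266 0.0183]
plate 1224 z 0.0106 mean [ 0.5462 -0.0338  0.0102] ell [273.  214.2] [37.2 37.5] ray [ 0.547  -0.0336  0.0106]
knob 59 z 0.0432 mean [ 0.5467 -0.0335  0.0429] ell [273.5 213.1] [7.4 8.3] ray [ 0.5467 -0.0335  0.0432]
tin 175 z 0.0601 mean [ 0.5631 -0.1977  0.0591] ell [338.9 207.8] [35.1 35.7] ray [ 0.5613 -0.1954  0.0601]
blue 170 z 0.0599 mean [ 0.4184 -0.197   0.0592] ell [338.8 266.1] [35.8 36.9] ray [ 0.4183 -0.1942  0.0599]
holder 214 z 0.0371 mean [0.5381 0.2246 0.0367] ell [163.3 211.6] [32. 39.] ray [0.5455 0.2438 0.0371]
```

```bash
ls pics
```

```text
crop.png
side0.pkl
side0.png
top0.pkl
top0.png
```

View pics/crop.png

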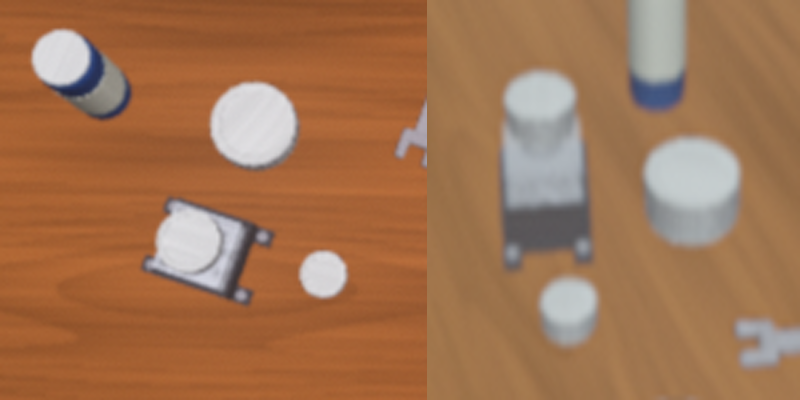

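The crop shows the jar's lid (crop ~(190,240), in the holder) at 56 mm. The loose one at (253,125) is about 80 mm and the small one at (323,274) about 42 mm, so the jar's lid is the middle one. I'm setting out for the cover, high over everything.

```bash
R='x'
python3 -m inch '-.1 -.09 0 0 1;-.2 -.18 0 0 1;-.3 -.28 0 0 1;-.4 -.37 0 0 1;-.5 -.46 0 0 1;-.6 -.55 0 0 1;-.7 -.64 0 0 1;-.8 -.74 0 0 1;-.9 -.83 0 0 1;-1 -.92 0 0 1'
python3 -m inch '-.1 -.09 0 0 1;-.2 -.18 0 0 1;-.3 -.28 0 0 1;-.4 -.37 0 0 1;-.5 -.46 0 0 1;-.6 -.55 0 0 1;-.7 -.64 0 0 1;-.8 -.74 0 0 1;-.9 -.83 0 0 1;-1 -.92 0 0 1'
python3 - <<'E'
from h import *
c=load('top0');s=load('side0')
# side-view cross-check + circle fits
for nm,q,boxes in(('top',c,{'tin':(339,210,26,.052,.068),'lid':(161,210,26,.09,.105),'plate':(274,215,26,.004,.016)}),('side',s,{'tin':(281,265,28,.052,.068),'lid':(204,158,20,.09,.105),'plate':(244,232,26,.004,.016),'knob':(244,228,12,.034,.05)})):
    W=world(q)
    for k,(u,v,r,a,b) in boxes.items():
        m=np.zeros(W.shape[:2],bool);m[v-r:v+r,u-r:u+r]=1;m&=(W[...,2]>a)&(W[...,2]<b)
        P=W[m][:,:2].astype(np.float32);print(nm,k,len(P),[np.round(t,4) for t in cv2.minEnclosingCircle(P)],'box',np.round((np.percentile(P,2,0)+np.percentile(P,98,0))/2,4),np.median(W[m][:,2]).round(4))
W=world(c);m=np.zeros(W.shape[:2],bool);m[110:180,90:150]=1;m&=W[...,2]>.1
print('spray',W[m].mean(0));m[:]=0;m[130:190,360:420]=1;m&=W[...,2]>.07;print('cool',W[m].mean(0))
E
```

```text
time_s: 1.1
tool_pos: [0.2583, 0.4762, 0.2367]
tcp_rot: [0.0, 0.154, 0.988, 0.0]
force: [0.7, -0.8, 0.6]
opening: 0.0952
finger_force: 0.0
time_s: 2.1
tool_pos: [0.3254, 0.3581, 0.2367]
tcp_rot: [0.0, 0.154, 0.988, 0.0]
force: [-0.4, 0.8, -0.5]
opening: 0.0949
finger_force: 0.0
top tin 163 [array([ 0.562 , -0.1958]), np.float64(0.045)] box [ 0.5622 -0.1959] 0.0604
top lid 465 [array([0.5443, 0.2401]), np.float64(0.029)] box [0.5442 0.2393] 0.098
top plate 1210 [array([ 0.5476, -0.0356]), np.float64(0.0924)] box [ 0.5468 -0.0362] 0.0106
side tin 267 [array([ 0.5615, -0.1993]), np.float64(0.0466)] box [ 0.5602 -0.1995] 0.0565
side lid 180 [array([0.541 , 0.2372]), np.float64(0.0303)] box [0.5423 0.2358] 0.0945
side plate 765 [array([ 0.5826, -0.0162]), np.float64(0.0908)] box [ 0.5708 -0.0292] 0.0079
side knob 53 [array([ 0.5455, -0.0362]), np.float64(0.0116)] box [ 0.5456 -0.0378] 0.0392
spray [0.68347754 0.3306297  0.17834441]
cool [ 0.67522256 -0.32216779  0.13554654]
```

```bash
for_dummy=1
python3 -m inch '-.1 -.09 0 0 1;-.2 -.18 0 0 1;-.3 -.28 0 0 1;-.4 -.37 0 0 1;-.5 -.46 0 0 1;-.6 -.55 0 0 1;-.7 -.65 0 0 1;-.8 -.74 0 0 1;-.9 -.84 0 0 1;-1 -.93 0 0 1' >/dev/null
python3 -m inch '-.1 -.09 0 0 1;-.2 -.18 0 0 1;-.3 -.28 0 0 1;-.4 -.37 0 0 1;-.5 -.46 0 0 1;-.6 -.55 0 0 1;-.7 -.65 0 0 1;-.8 -.74 0 0 1;-.9 -.84 0 0 1;-1 -.93 0 0 1' >/dev/null
python3 -m inch '-.1 -.09 0 0 1;-.2 -.18 0 0 1;-.3 -.28 0 0 1;-.4 -.37 0 0 1;-.5 -.46 0 0 1;-.6 -.55 0 0 1;-.7 -.65 0 0 1;-.8 -.74 0 0 1;-.9 -.84 0 0 1;-1 -.93 0 0 1'
python3 -m inch '-.1 -.09 .1 .1 1;-.2 -.18 .2 .2 1;-.3 -.28 .3 .3 1;-.3 -.28 .4 .4 1;-.3 -.28 .5 .5 1;-.3 -.28 .6 .6 1;-.3 -.28 .7 .7 1;-.3 -.28 .8 .8 1;-.3 -.28 .9 .9 1;-.3 -.28 1 1 1'
python3 - <<'E'
from h import *
o=manip.observe();print(o['tool_pos'],o['qpos'].round(3))
from scipy.spatial.transform import Rotation as R
q=o['tcp_rot'];M=R.from_quat([q[1],q[2],q[3],q[0]]).as_matrix()
print((M.T@(np.array([.546,-.0355,.037])-o['tool_pos'])/.1).round(3))
cap('side','s1')
E
```

```text
time_s: 5.1
tool_pos: [0.5261, 0.0008, 0.2366]
tcp_rot: [-0.0, 0.154, 0.988, 0.0]
force: [-0.3, 0.2, -0.1]
opening: 0.0952
finger_force: 0.0
time_s: 6.1
tool_pos: [0.5459, -0.0345, 0.1361]
tcp_rot: [-0.0, 0.788, 0.615, 0.0]
force: [0.3, -0.7, 0.3]
opening: 0.095
finger_force: 0.0
[ 0.54590837 -0.03445562  0.13614558] [-0.184  0.508  1.856  0.     0.777  0.061]
[-0.01   0.003  0.991]
```

View pics/s1.png

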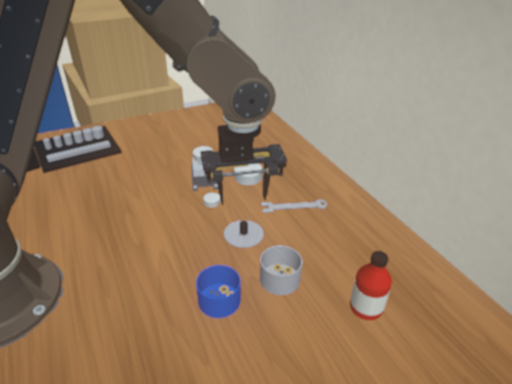

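The open fingers (tips ~(222,198) and (266,194)) straddle the knob (244,228). I'll descend and grip.

```bash
python3 -m inch '0 0 .15 0 1;0 0 .3 0 1;0 0 .45 0 1;0 0 .6 0 1;0 0 .75 0 1;0 0 .85 0 1;-.01 0 .92 0 1;-.01 0 .97 0 1;-.01 0 .99 0 1;-.01 0 .99 0 1'
python3 -m inch '0 0 0 0 0;0 0 0 0 -.4;0 0 0 0 -.6;0 0 0 0 -.8;0 0 0 0 -1;0 0 0 0 -1;0 0 0 0 -1;0 0 0 0 -1;0 0 0 0 -1;0 0 0 0 -1'
```

```text
time_s: 7.15
tool_pos: [0.5455, -0.0349, 0.0377]
tcp_rot: [0.0, 0.786, 0.618, 0.0]
force: [0.5, -0.1, 0.5]
opening: 0.0947
finger_force: 0.0
time_s: 8.15
tool_pos: [0.5454, -0.0349, 0.0376]
tcp_rot: [0.0, 0.786, 0.618, 0.0]
force: [-0.3, 0.5, -0.3]
opening: 0.0214
finger_force: 30.0
```

```bash
python3 -m inch '0 0 -.03 0 -1;0 0 -.1 0 -1;0 0 -.2 0 -1;0 0 -.35 0 -1;0 0 -.5 0 -1;0 0 -.65 0 -1;0 0 -.8 0 -1;0 0 -.92 0 -1;0 0 -1 0 -1;0 0 -1 0 -1'
python3 -m inch '-.08 .05 0 0 -1;-.2 .1 0 0 -1;-.3 .15 0 0 -1;-.4 .2 0 0 -1;-.5 .25 0 0 -1;-.6 .3 0 0 -1;-.7 .35 0 0 -1;-.77 .4 0 0 -1;-.8 .4 0 0 -1;-.8 .4 0 0 -1'
python3 -m inch '-.08 .02 0 0 -1;-.2 .05 0 0 -1;-.3 .07 0 0 -1;-.4 .09 0 0 -1;-.5 .11 0 0 -1;-.6 .12 0 0 -1;-.69 .13 0 0 -1;-.74 .13 0 0 -1;-.74 .13 0 0 -1;-.74 .13 0 0 -1'
python3 - <<'E'
from h import *
o=manip.observe();print(o['tool_pos'],o['force'])
s=cap('side','s2');t=cap('top','t2')
for n,q in(('side',s),('top',t)):
    W=world(q);a=np.linalg.norm(W[...,:2]-[.561,-.1976],axis=-1)<.06
    for lo,hi in((.098,.115),(.05,.068)):
        m=a&(W[...,2]>lo)&(W[...,2]<hi);P=W[m][:,:2].astype(np.float32);print(n,lo,len(P),cv2.minEnclosingCircle(P) if len(P)>5 else '',np.median(W[m][:,2]))
cv2.imwrite('pics/c2.png',np.hstack([cv2.resize(s['color'][190:330,190:370],(400,311)),cv2.resize(t['color'][140:280,260:440],(400,311))]))
E
```

```text
time_s: 9.15
tool_pos: [0.5457, -0.0349, 0.1388]
tcp_rot: [0.001, 0.786, 0.618, 0.001]
force: [1.1, 1.1, -0.5]
opening: 0.0213
finger_force: 30.0
time_s: 10.15
tool_pos: [0.5651, -0.1224, 0.1375]
tcp_rot: [-0.0, 0.787, 0.618, -0.0]
force: [-0.3, 0.5, -0.0]
opening: 0.0215
finger_force: 30.0
time_s: 11.15
tool_pos: [0.5603, -0.1969, 0.1376]
tcp_rot: [-0.0, 0.786, 0.618, 0.0]
force: [0.4, 0.5, -1.4]
opening: 0.0213
finger_force: 30.0
[ 0.56034578 -0.19694178  0.13759564] [ 0.44097802  0.46419008 -1.35965298]
side 0.098 972 ((0.5599637031555176, -0.19921623170375824), 0.0497894249856472) 0.10823444092556395
side 0.05 193 ((0.5597625970840454, -0.20057934522628784), 0.04480041563510895) 0.055923453734142536
top 0.098 88 ((0.5723429918289185, -0.1587533950805664), 0.02902994491159916) 0.11112228447575279
top 0.05 23 ((0.564897894859314, -0.15592820942401886), 0.019180122762918472) 0.05719423925549094
```

View pics/c2.png

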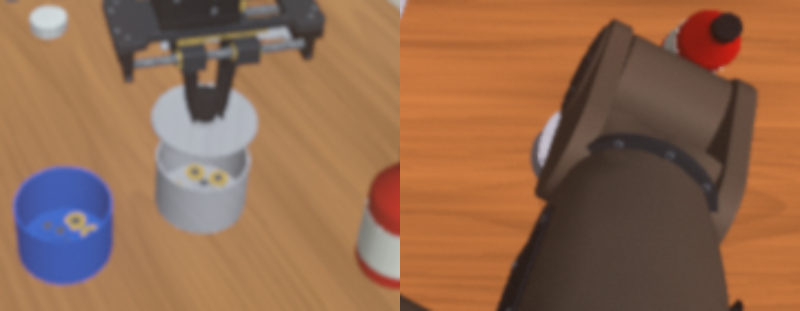

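The held cover (crop left, ~(205,118)) is level above the steel tin (~(200,190)), and the side-view centres agree to about 1 mm. Now I'll lower it.

```bash
python3 -m inch '0 0 .1 0 -1;0 0 .2 0 -1;0 0 .28 0 -1;0 0 .33 0 -1;0 0 .36 0 -1;0 0 .39 0 -1;0 0 .41 0 -1;0 0 .43 0 -1;0 0 .45 0 -1;0 0 .45 0 -1'
python3 - <<'E'
from h import *
s=cap('side','s3');W=world(s);a=np.linalg.norm(W[...,:2]-[.561,-.1976],axis=-1)<.06
m=a&(W[...,2]>.055)&(W[...,2]<.075);P=W[m];print(len(P),cv2.minEnclosingCircle(P[:,:2].astype(np.float32)),np.median(P[:,2]),np.linalg.lstsq(np.c_[P[:,:2],np.ones(len(P))],P[:,2],rcond=None)[0])
E
```

```text
time_s: 12.25
tool_pos: [0.5603, -0.197, 0.0925]
tcp_rot: [-0.0, 0.786, 0.618, 0.0]
force: [0.5, 0.1, -0.9]
opening: 0.0209
finger_force: 30.0
982 ((0.5605603456497192, -0.1978853940963745), 0.05044980347156525) 0.06304393753948595 [0.00548625 0.00417856 0.06104732]
```

```bash
python3 -m inch '0 0 .003 0 -1;0 0 .006 0 -1;0 0 .008 0 -1;0 0 .01 0 -1;0 0 .012 0 -1;0 0 .014 0 -1;0 0 .014 0 -1;0 0 .014 0 -1;0 0 .014 0 -1;0 0 .014 0 -1'
```

```text
time_s: 13.3
tool_pos: [0.5604, -0.1971, 0.0916]
tcp_rot: [0.0, 0.786, 0.618, 0.0]
force: [-1.8, 0.5, 5.6]
opening: 0.0213
finger_force: 30.0
```

Contact force appears at the seating height. I'll open and rise.

```bash
python3 -m inch '0 0 0 0 -.4;0 0 0 0 -.3;0 0 0 0 -.2;0 0 0 0 0;0 0 0 0 .2;0 0 0 0 .4;0 0 0 0 .4;0 0 -.02 0 .4;0 0 -.06 0 .4;0 0 -.12 0 .4'
python3 -m inch '0 0 -.1 0 .5;0 0 -.2 0 .5;0 0 -.3 0 .5;0 0 -.4 0 .6;0 0 -.5 0 .7;0 0 -.6 0 .8;0 0 -.7 0 1;0 0 -.8 0 1;0 0 -.9 0 1;0 0 -1 0 1'
python3 - <<'E'
from h import *
o=manip.observe();print(o['qpos'].round(3),o['tcp_rot'])
s=cap('side','s4');W=world(s);a=np.linalg.norm(W[...,:2]-[.561,-.1976],axis=-1)<.06
m=a&(W[...,2]>.055)&(W[...,2]<.075);P=W[m];print(len(P),cv2.minEnclosingCircle(P[:,:2].astype(np.float32)),np.median(P[:,2]),np.linalg.lstsq(np.c_[P[:,:2],np.ones(len(P))],P[:,2],rcond=None)[0])
cv2.imwrite('pics/c4.png',cv2.resize(s['color'][190:330,190:370],(600,467)))
E
```

```text
time_s: 14.3
tool_pos: [0.5603, -0.197, 0.1035]
tcp_rot: [-0.0, 0.786, 0.618, -0.0]
force: [-0.2, 0.3, -0.7]
opening: 0.0667
finger_force: 0.0
time_s: 15.3
tool_pos: [0.5604, -0.1971, 0.204]
tcp_rot: [-0.0, 0.786, 0.618, 0.0]
force: [0.3, -0.7, 0.1]
opening: 0.0952
finger_force: 0.0
[-0.449  0.481  1.675  0.     0.986 -0.21 ] [-5.94799638e-05  7.86358251e-01  6.17770747e-01  2.88612990e-05]
1109 ((0.5586921572685242, -0.19744189083576202), 0.050509318709373474) 0.062203991616694876 [ 0.00149523 -0.0002061   0.06154796]
```

View pics/c4.png

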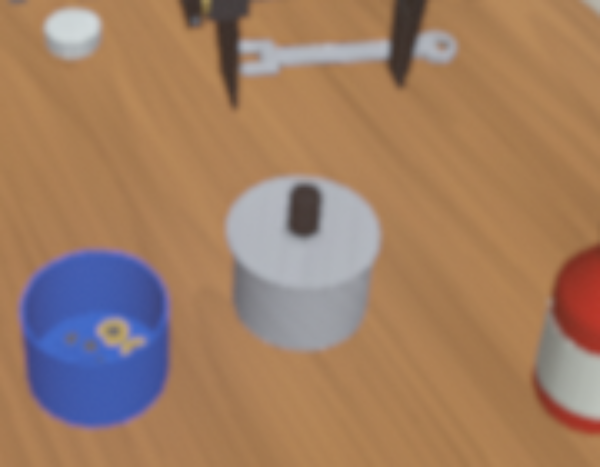

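The cover (crop ~(303,230)) sits flat on the steel tin, with a fitted tilt of about 0.002. Next, the lid.

```bash
python3 -m inch '.1 -.03 0 0 1;.2 -.06 0 0 1;.3 -.09 0 0 1;.4 -.12 0 0 1;.5 -.15 0 0 1;.6 -.18 0 0 1;.7 -.21 0 0 1;.8 -.24 0 0 1;.9 -.27 0 0 1;1 -.29 0 0 1' >/dev/null
python3 -m inch '.1 -.03 0 0 1;.2 -.06 0 0 1;.3 -.09 0 0 1;.4 -.12 0 0 1;.5 -.15 0 0 1;.6 -.18 0 0 1;.7 -.21 0 0 1;.8 -.24 0 0 1;.9 -.27 0 0 1;1 -.29 0 0 1' >/dev/null
python3 -m inch '.1 -.03 0 0 1;.2 -.06 0 0 1;.3 -.09 0 0 1;.4 -.12 0 0 1;.5 -.15 0 0 1;.6 -.18 0 0 1;.7 -.21 0 0 1;.8 -.24 0 0 1;.9 -.27 0 0 1;1 -.29 0 0 1' >/dev/null
python3 -m inch '.1 -.03 0 0 1;.2 -.06 0 0 1;.3 -.09 0 0 1;.4 -.12 0 0 1;.5 -.15 0 0 1;.6 -.18 0 0 1;.7 -.21 0 0 1;.8 -.24 0 0 1;.9 -.27 0 0 1;1 -.29 0 0 1'
python3 -m inch '.1 -.02 0 .1 1;.18 -.04 0 .2 1;.19 -.04 .1 .3 1;.19 -.04 .2 .4 1;.19 -.04 .3 .5 1;.19 -.04 .4 .6 1;.19 -.04 .5 .65 1;.19 -.04 .5 .65 1;.19 -.04 .5 .65 1;.19 -.04 .5 .65 1'
python3 - <<'E'
from h import *
from scipy.spatial.transform import Rotation as R
o=manip.observe();q=o['tcp_rot'];M=R.from_quat([q[1],q[2],q[3],q[0]]).as_matrix()
print(o['tool_pos'],o['qpos'].round(3))
s=cap('side','s5');cv2.imwrite('pics/c5.png',cv2.resize(s['color'][70:230,120:320],(600,480)))
print((M.T@(np.array([.543,.238,.089])-o['tool_pos'])/.1).round(3))
E
```

```text
time_s: 19.35
tool_pos: [0.5423, 0.2199, 0.2033]
tcp_rot: [-0.0, 0.786, 0.618, 0.0]
force: [0.6, 0.5, -0.2]
opening: 0.0953
finger_force: 0.0
time_s: 20.35
tool_pos: [0.5432, 0.2387, 0.1538]
tcp_rot: [-0.0, 0.984, 0.178, 0.0]
force: [-0.9, -0.1, -0.1]
opening: 0.0947
finger_force: 0.0
[0.54324624 0.23866678 0.15379336] [0.303 0.54  1.727 0.    0.874 1.515]
[-0.005  0.005  0.648]
```

View pics/c5.png

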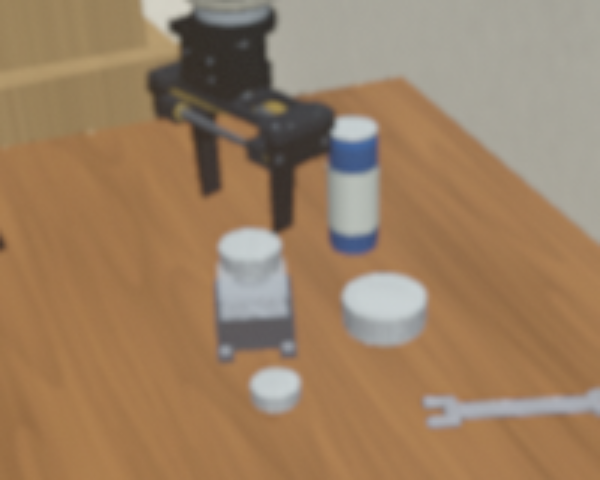

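The open fingers (crop tips ~(208,193) and (282,228)) are over the jar's lid (~(249,245)), clear of the spray can. I'll descend and grip.

```bash
python3 -m inch '0 0 .1 0 1;0 0 .2 0 1;0 0 .3 0 1;0 0 .4 0 1;0 0 .5 0 1;0 0 .57 0 1;0 0 .62 0 1;0 0 .64 0 1;0 0 .64 0 1;0 0 .64 0 .6'
python3 -m inch '0 0 0 0 .4;0 0 0 0 .3;0 0 0 0 .2;0 0 0 0 .1;0 0 0 0 0;0 0 0 0 -.5;0 0 0 0 -1;0 0 0 0 -1;0 0 0 0 -1;0 0 0 0 -1'
python3 -m inch '0 0 0 -.04 -1;0 0 0 -.08 -1;0 0 0 -.12 -1;0 0 0 -.16 -1;0 0 0 -.2 -1;0 0 0 -.24 -1;0 0 0 -.28 -1;0 0 0 -.32 -1;0 0 0 -.36 -1;0 0 0 -.4 -1'
python3 -c "
from h import *
o=manip.observe();print(o['moment'],o['qpos'].round(3))"
```

```text
time_s: 21.4
tool_pos: [0.5432, 0.2385, 0.0895]
tcp_rot: [-0.0, 0.984, 0.177, 0.0]
force: [-0.3, -0.1, -0.4]
opening: 0.0913
finger_force: 0.0
time_s: 22.4
tool_pos: [0.543, 0.2385, 0.0893]
tcp_rot: [-0.0, 0.984, 0.177, 0.0]
force: [0.3, -0.3, 1.3]
opening: 0.0569
finger_force: 30.0
time_s: 23.4
tool_pos: [0.5434, 0.2381, 0.0893]
tcp_rot: [0.0, 0.887, 0.461, 0.0]
force: [2.0, -4.2, 1.0]
opening: 0.057
finger_force: 30.0
[-0.74103069 -0.16659207 -0.44640758] [ 0.302  0.627  1.775 -0.     0.739  0.914]
```

Moment is about 0.45 N m, so the lid is turning with the jaws. I'll turn on to 2.3 rad in total.

```bash
python3 -m inch '0 0 0 -.06 -1;0 0 0 -.12 -1;0 0 0 -.18 -1;0 0 0 -.24 -1;0 0 0 -.3 -1;0 0 0 -.36 -1;0 0 0 -.42 -1;0 0 0 -.48 -1;0 0 0 -.54 -1;0 0 0 -.6 -1'
python3 -m inch '0 0 0 -.06 -1;0 0 0 -.12 -1;0 0 0 -.18 -1;0 0 0 -.24 -1;0 0 0 -.3 -1;0 0 0 -.36 -1;0 0 0 -.42 -1;0 0 0 -.48 -1;0 0 0 -.53 -1;0 0 0 -.53 -1'
python3 -c "
from h import *
o=manip.observe();print(o['moment'],o['qpos'].round(3))"
python3 -m inch '0 0 -.01 0 -1;0 0 -.02 0 -1;0 0 -.03 0 -1;0 0 -.04 0 -1;0 0 -.05 0 -1;0 0 -.05 0 -1;0 0 -.05 0 -1;0 0 -.05 0 -1;0 0 -.05 0 -1;0 0 -.05 0 -1'
```

```text
time_s: 24.4
tool_pos: [0.5441, 0.238, 0.0894]
tcp_rot: [0.001, 0.598, 0.801, 0.001]
force: [5.6, -4.6, -1.3]
opening: 0.0573
finger_force: 30.0
time_s: 25.4
tool_pos: [0.5443, 0.2384, 0.0895]
tcp_rot: [0.001, 0.242, 0.97, 0.001]
force: [5.9, -0.3, 0.3]
opening: 0.0572
finger_force: 30.0
[-0.2388321  -0.95934261 -0.2628214 ] [ 0.302  0.627  1.774 -0.     0.737 -0.781]
time_s: 26.4
tool_pos: [0.5432, 0.2384, 0.0946]
tcp_rot: [0.0, 0.242, 0.97, 0.0]
force: [3.2, -1.9, 2.4]
opening: 0.0571
finger_force: 30.0
```

There is no downward pull after 5 mm, so the thread is free. I'll lift to about 25 mm above the mouth.

```bash
python3 -m inch '0 0 -.04 0 -1;0 0 -.08 0 -1;0 0 -.12 0 -1;0 0 -.17 0 -1;0 0 -.22 0 -1;0 0 -.27 0 -1;0 0 -.32 0 -1;0 0 -.36 0 -1;0 0 -.39 0 -1;0 0 -.39 0 -1'
python3 - <<'E'
from h import *
s=cap('side','s6');cv2.imwrite('pics/c6.png',cv2.resize(s['color'][100:310,130:410],(800,600)))
o=manip.observe();print(o['force'],o['finger_force'],np.abs(o['joint_vel']).max())
W=world(s);m=np.linalg.norm(W[...,:2]-[.561,-.1976],axis=-1)<.06
m&=(W[...,2]>.055)&(W[...,2]<.075);P=W[m];print(cv2.minEnclosingCircle(P[:,:2].astype(np.float32)),np.median(P[:,2]))
E
```

```text
time_s: 27.4
tool_pos: [0.5431, 0.2385, 0.1337]
tcp_rot: [0.0, 0.242, 0.97, 0.0]
force: [0.2, 1.0, -0.3]
opening: 0.057
finger_force: 30.0
[-0.57977306  0.70323138 -1.32066011] 30.000006146728992 0.007182973129331327
((0.5588747262954712, -0.19746778905391693), 0.05061487480998039) 0.06228150482505923
```

View pics/c6.png

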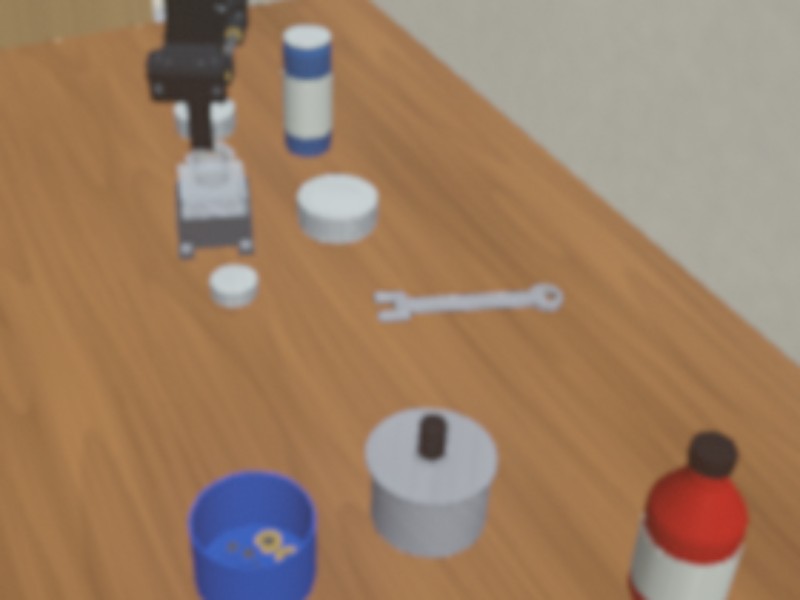

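The lid (crop ~(205,118)) is held level above the jar's bare neck (~(212,165)). The jar is still in its holder, and the cover (~(431,455)) is seated on the tin.

```bash
python3 -c "
from station import manip
print(manip.job_done())"
```

```text
the job is handed in; nothing more can be done
None
```

I put the cover back on the steel tin, seated and level, then unscrewed the jar's lid and handed the job in at about 27 s of the 58 s with the lid held level about 25 mm above the jar's mouth; the station gave no verdict.

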